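Slide a ware board home in its carrying frame and button it down

TASK

With the fingertips, slowly push the brown ware board that carries the olive pot along the ledges of the pale wooden carrying frame, away from the frame's open near end, until its cleats drop into the notches and it lies flat, fully home. Then swing the dark wooden turn button round with a fingertip, as far as it goes to its stop, so that it lies square across the board's edge and the frame can be carried to the kiln. Only push: grasp and lift nothing, leave the pot standing untouched on the board, disturb nothing else, and finish clear of everything.

Things in the scene. Friction and masses are not known exactly. Their poses are not given: they have to be found in the camera images.
- ware_frame: Pale wooden carrying frame, fixed to the bench, 280 long x 180 wide x 64 high (mm); origin under its centre, on the bench. Its x axis runs along the ledges, the way the board is pushed home (roughly away from the robot); y to the left. Two 18 mm thick sides (|y| 72 to 90, top z = 64), a 16 mm wide ledge inside each (|y| 56 to 72, top z = 50). Its near end is at x = -140.
- notches (a point): Point midway between the notches, between the ledges, level with their tops (frame x = 60, y = 0, z = 50 mm). Each ledge has two cross notches, 21 mm long and 10 mm deep, 62 mm before and behind this point. Between the ledges the frame is open, 112 mm wide, but for two round stretchers (tops at z = 33). There is no end stop beyond the notches.
- board_top (a point): Centre of the top of the loose brown wooden board: 160 along x 140 across x 12 mm, 0.32 kg, 2 mm side play. Two cross cleats under it, 16 wide x 8 high, 62 mm before and behind the centre. Sliding on them this point is at frame z = 70; home, cleats in notches, it has dropped by its weight to z = 62 at x = 60 (play 2.5 either way), stopped by the notch walls. Starts 50 to 80 mm short.
- board_end (a point): Middle of the board's near end face, 80 mm behind its centre and half-way up its 12 mm thickness; the face to push on, open and free between the ledges and below. Pushing takes 2 to 6 N.
- olive_pot: Olive stoneware pot with pale thumb prints, 82 mm wide, 70 mm high, 0.26 kg, loose on the board, about 28 mm beyond the board's centre; origin at the centre of its base.
- button_pivot (a point): Pivot of the turn button on top of the frame's left side, at the button's half height (71.5 mm above the bench), at frame x = +5, y = +81 mm.
- button_tip (a point): Centre of the rounded free end of the turn button, 44 mm from the pivot, at half height. The button is a dark wooden bar 16 mm wide, round-ended (60 mm over all), 14 mm thick; underside at z = 64.5, just above the frame's side and 2.5 mm above the board's top once it is home. A board still riding on its cleats stands 5.5 mm higher than that, in its way.
- turn_button (a joint): Turn of the button about its upright pivot, rad, anticlockwise from above. 0: it points straight outward (frame +y); 1.57: back along the side (frame -x, to the near end); 3.14: square across the board (frame -y), against its brass stop pin. Starts at 0.9 to 1.4. It stays where it is left; turning it takes about 1 N at the tip.
- slip_jar: Bystander, loose: lidded jar of pink slip, 52 mm wide, 70 mm high; origin under its centre.
- cog_cutter: Bystander, loose: red cog-shaped cutter, 49 mm wide, 40 mm high; origin under its centre.
- plunger: Bystander, loose: white plunger cutter, 36 mm wide, 46 mm high; origin under its centre.

How it is judged:
On the way, in this order (a step that is already met when the one before it is completed fails the run):
1. the board has dropped with both cleats into the notches and lies flat on the ledges (x of board_top in the frame of ware_frame between 0.0555 and 0.0645 m and z of board_top in the frame of ware_frame below 0.0645 m and angle between board_top's own z axis and vertical below 0.02 rad), for 0.3 s.
2. the turn button lies across the board (value of joint turn_button above 2.9 rad), for 0.2 s.
At the end, for the whole second after the job is handed in: The board lies flat and home in the frame (within 4.5 mm along it, top under 64.5 mm, tilt under 0.02 rad), the turn button is at 2.9 rad or more, the pot stands upright (0.08 rad) on the board, and each bystander is within 15 mm of its place (all of step 1 and value of joint turn_button above 2.9 rad and x of olive_pot in the frame of board_top between -0.03 and 0.06 m and y of olive_pot in the frame of board_top between -0.05 and 0.05 m and z of olive_pot in the frame of board_top between -0.005 and 0.005 m and angle between olive_pot's own z axis and vertical below 0.08 rad and linear speed of olive_pot below 0.02 m/s and distance of each of slip_jar, cog_cutter, plunger from where it was at the start of the episode below 0.015 m); the robot touches nothing.
It fails at once if the board is lifted (over 8 mm above the height at which it slides) or tipped over 0.12 rad (z of board_top in the frame of ware_frame above 0.078 m or angle between board_top's own z axis and vertical above 0.12 rad).
It fails at once if the pot is touched by the robot (contact force between any of the fingers, the arm and olive_pot above 0.5 N).
It fails at once if the pot is tipped or lifted off the board (angle between olive_pot's own z axis and vertical above 0.25 rad or z of olive_pot in the frame of board_top above 0.012 m).
It fails at once if the slip jar, the red cutter or the plunger cutter is pushed, lifted or carried (over 15 mm) (distance of any of slip_jar, cog_cutter, plunger from where it was at the start of the episode above 0.015 m).
It also fails if it takes over 51 s, if anything falls off the work surface, if the arm or the gripper's body presses on something with over 40 N, if the wrist force passes 120 N, or if a joint passes its speed limit or range.

ROBOT

A 7-joint arm with a two-finger parallel gripper is mounted at the origin on a cart in front of the work surface, level with it; the furniture and walls round the work are solid. World frame = base frame: x ahead of the robot, y to its left, z up, the work surface at z = 0. Lengths are in m, angles in rad, forces in N, time in s.
With the tool pointing down it reaches from about 0.425 to 0.875 m from the base axis. Payload 4.7 kg.
Tool frame: the origin (TCP) lies midway between the tips of the shut fingers; the grasp point (between the pads) lies 19 mm behind it; z points along the fingers, y is the direction in which the jaws open and shut (so a half turn about z gives the same grasp; the last joint's range is limited). The gripper opens to 87 mm and grips with 3 to 60 N. Pads are 19 mm wide; open, the fingers measure 117 mm over their backs; the gripper's body (75 mm by 190 mm) begins 51 mm behind the grasp point.
Start: joints at [-1.231, 0.321, -0.07, 1.45, 0.023, 1.371, -0.057], TCP at [0.208, 0.616, 0.223] pointing down, gripper open.
Joint ranges: [-2.86, 2.86], [-0.3, 2.09], [-1.38, 1.24], [0.06, 2.45], [-1.56, 4.7], [0.09, 2.05], [-2.69, 2.69]. Speed limits (rad/s): [2.57, 2.57, 3.14, 3.14, 3.14, 3.14, 3.14].

INTERFACE

Orientations are given as a rotation vector (axis times angle).
In Python, from bench import get_state, eyes, job gives the robot as it stands. The module is installed in compiled form; this text tells all that it offers.
- The arm moves only by the shell command python3 -m jog 'ROWS' [FORCE]. ROWS is JSON, a list that holds one entry, the list of rows, each a list of 5 numbers: the opening, from 0 (shut) to 1 (fully open), then the shift along the tool's x, y, z in units of 40 mm (1.0 is 40 mm), then the turn about the tool's z in units of 5 degrees (1.0 is 5 degrees). In form: [[[jaw, dx, dy, dz, turn], ...]]. A call has 1 to 10 rows; each row shifts and turns the commanded pose from where the row before left it, along the tool's axes as they then stand; what a row does not reach is not made up. A row lasts 1/8 s, in which the tool goes at most 62.5 mm and 10.7 degrees, less where a joint would pass 70% of its speed; a pose out of reach is approached as far as the arm can. A call is refused whole if a number of a shift passes 1 or a number of a turn 1, either way. A call with a gripper value outside its range is refused whole. The fingers move at their own pace and stop on an object; FORCE is the grip in N (left out, the last holds). Time passes only in rows, so rows that do not move let the fingers close. It gives the time, the measured TCP pose, the force and the opening at its end, in the units of the state.
- get_state(): the state, without advancing time (a new reading comes with each control period).
- eyes.get_image(name): name is "scene" or "top" or "wrist"; returns (picture, depth): 420x560x3 uint8, red, green, blue; 420x560 float32, m along the optical axis (not along the pixel's ray), 0 where there is no reading.
- eyes.camera_params(name): a dict with "camera_matrix" (3x3 intrinsics, pixels), "pose" (4x4, takes a point from camera to world coordinates); the wrist camera has in their place "mount" (4x4, takes a point from camera to tool coordinates, whose origin is the TCP and whose axes are the flange's). Camera axes: x right, y down, z forward; pixel columns grow to the right and rows downward; lengths in m; the calibration is good to about 2 mm. A picture is of the moment at which its call begins: read the wrist's pose just before it. camera_params takes no time and is no camera call.
- job.close_job(): hands the job in, once; it reports no verdict.
The state is a dict: "time": time; "joint_positions": joint angles; "qd": joint speeds; "joint_torque": joint torques, N m; "position": TCP position; "tool_rot": TCP orientation; "ft_force": force on the tool from outside, world axes, zero at the start; "torque": the same for the moment, N m; "grip_width": opening from 0.0 (shut) to 1.0 (fully open).
Only numpy, scipy, OpenCV 4.12 (cv2) and the standard library are available. Lean on these libraries where they do the work, as an engineer would, in place of code of your own. Each camera call takes 0.05 s, during which the arm holds its last target. There are 200 camera calls.

## Working session

There is one attempt and no reset: what is moved stays moved. The work goes in short steps, Python scripts to look and compute and a shell command to move; the robot and the scene stay as the last step left them, time stands still between calls to the robot, and variables do not carry over. Pictures are saved under pics/ and viewed, about 8 in all and at most 12, crops included, and the job is handed in when it is done.

```bash
mkdir -p pics
python3 - <<'E'
from bench import get_state, eyes
import cv2,numpy as np
s=get_state();print({k:np.round(v,3).tolist() for k,v in s.items()})
for n in("top","scene"):
    im,d=eyes.get_image(n);p=eyes.camera_params(n)
    np.savez(f'{n}.npz',im=im,d=d,K=p['camera_matrix'],T=p['pose'])
    cv2.imwrite(f'pics/{n}0.png',im[...,::-1]);print(n,np.round(p['camera_matrix'],1).tolist(),np.round(p['pose'],3).tolist())
print(np.round(eyes.camera_params('wrist')['mount'],3).tolist())
E
```

```text
{'time': 0.0, 'joint_positions': [-1.231, 0.322, -0.07, 1.452, 0.023, 1.371, -0.057], 'qd': [-0.0, 0.0, 0.001, 0.001, 0.001, 0.002, -0.0], 'joint_torque': [-0.0, -49.129, -0.404, -31.253, -0.064, 0.044, 0.0], 'position': [0.208, 0.615, 0.221], 'tool_rot': [-0.509, -3.1, 0.003], 'ft_force': [0.352, -0.159, -0.061], 'torque': [-0.046, -0.007, 0.034], 'grip_width': 0.996}
top [[419.7, 0.0, 289.5], [0.0, 419.7, 211.5], [0.0, 0.0, 1.0]] [[0.017, -0.991, 0.136, 0.384], [-1.0, -0.015, 0.014, 0.106], [-0.011, -0.136, -0.991, 1.057], [0.0, 0.0, 0.0, 1.0]]
scene [[440.8, 0.0, 279.6], [0.0, 440.8, 215.0], [0.0, 0.0, 1.0]] [[0.706, -0.478, 0.522, 0.057], [-0.708, -0.497, 0.502, -0.364], [0.019, -0.724, -0.689, 0.694], [0.0, 0.0, 0.0, 1.0]]
[[-0.0, -0.968, -0.252, 0.068], [1.0, -0.0, 0.0, 0.0], [-0.0, -0.252, 0.968, -0.162], [0.0, 0.0, 0.0, 1.0]]
```

View pics/top0.png

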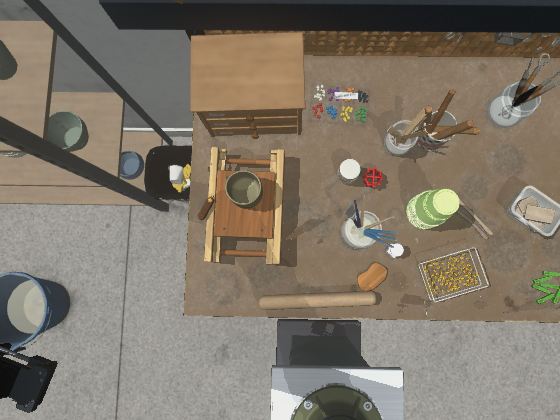

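View pics/scene0.png

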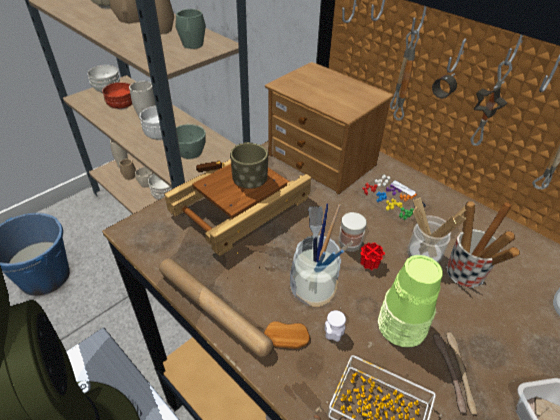

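The top view shows the frame at px (205–285, 148–263), its near end at the bottom, the pot at (243,188), the button at (206,208) and the cabinet beyond. The scene view shows shelving to the left of the frame. Next I measure with depth.

```bash
cat > h.py <<'E'
import numpy as np,cv2
def cloud(n):
    z=np.load(n+'.npz');im,d,K,T=[z[k] for k in('im','d','K','T')]
    v,u=np.mgrid[:d.shape[0],:d.shape[1]]
    P=np.stack([(u-K[0,2])/K[0,0]*d,(v-K[1,2])/K[1,1]*d,d],-1)@T[:3,:3].T+T[:3,3]
    P[d==0]=np.nan
    return im,P
def ray(n,uv,h):
    z=np.load(n+'.npz');K,T=z['K'],z['T']
    r=T[:3,:3]@np.linalg.solve(K,[uv[0],uv[1],1]);o=T[:3,3]
    return o+r*(h-o[2])/r[2]
E
python3 - <<'E'
from h import *
im,P=cloud('top')
hsv=cv2.cvtColor(im,cv2.COLOR_RGB2HSV)
roi=np.zeros(im.shape[:2],bool);roi[140:270,190:300]=1
for (u,v) in [(212,240),(278,240),(245,220),(245,235),(243,188),(206,208),(250,258),(300,240)]:
    print((u,v),hsv[v,u],np.round(P[v,u],3))
# frame sides: pale
m=roi&(hsv[...,0]>14)&(hsv[...,0]<28)&(hsv[...,2]>150)&(P[...,2]>.05)&(P[...,2]<.075)
n,l,st,c=cv2.connectedComponentsWithStats(m.astype(np.uint8))
for i in range(1,n):
    if st[i,4]>80:
        ys,xs=np.where(l==i);Q=np.array([ray('top',(a,b),.064)for a,b in zip(xs,ys)])[:,:2].astype(np.float32)
        print('side',st[i],np.round(np.nanmedian(P[l==i],0),3),cv2.minAreaRect(Q))
# obstacles left, higher than .1 with y>.25
q=P.reshape(-1,3);q=q[np.isfinite(q[:,0])]
for nme in('top','scene'):
    q=cloud(nme)[1].reshape(-1,3)
    for lo,hi in((.1,.2),(.2,.4),(.4,1.)):
        k=(q[:,2]>lo)&(q[:,2]<hi)&(q[:,1]>.3)&(q[:,0]>.3)&(q[:,0]<1)
        g=q[k]
        if len(g):
            for x0 in np.arange(.3,1,.1):
                t=g[(g[:,0]>=x0)&(g[:,0]<x0+.1)]
                if len(t)>5: print(nme,lo,round(x0,1),len(t),'min y',t[:,1].min().round(3), 'p5',np.percentile(t[:,1],5).round(3))
z=cv2.resize(im[135:275,180:310],None,fx=5,fy=5,interpolation=cv2.INTER_CUBIC)[:600]
cv2.imwrite('pics/crop.png',cv2.resize(im[140:260,190:300],(550,600),interpolation=cv2.INTER_CUBIC)[...,::-1])
E
```

```text
(212, 240) [ 18  95 105] [0.449 0.302 0.062]
(278, 240) [ 19  98 226] [0.451 0.145 0.064]
(245, 220) [ 13 141 157] [0.497 0.224 0.07 ]
(245, 235) [ 13 140 160] [0.461 0.223 0.071]
(243, 188) [ 24  66 109] [0.573 0.231 0.075]
(206, 208) [ 13 125  98] [0.523 0.316 0.078]
(250, 258) [ 17  74 127] [ 0.41   0.217 -0.001]
(300, 240) [ 16  79 135] [0.456 0.093 0.003]
side [208 147  10  51 337] [0.616 0.308 0.063] ((0.6142492294311523, 0.3074232041835785), (0.01640019379556179, 0.12452127039432526), 88.93836212158203)
side [266 149  18 115 781] [0.511 0.148 0.063] ((0.5351587533950806, 0.15413175523281097), (0.03165106847882271, 0.27742964029312134), 88.39999389648438)
side [204 211  10  51 315] [0.451 0.31  0.063] ((0.4588013291358948, 0.310427725315094), (0.016403421759605408, 0.1194104552268982), 88.70068359375)
top 0.1 0.6 827 min y 0.697 p5 0.698
top 0.1 0.7 1867 min y 0.3 p5 0.318
top 0.1 0.8 2069 min y 0.301 p5 0.706
top 0.1 0.9 2024 min y 0.3 p5 0.354
top 0.2 0.6 383 min y 0.696 p5 0.698
top 0.2 0.7 626 min y 0.3 p5 0.302
top 0.2 0.8 653 min y 0.3 p5 0.302
top 0.2 0.9 49 min y 0.697 p5 0.698
top 0.4 0.7 1690 min y 0.3 p5 0.304
scene 0.1 0.6 2161 min y 0.694 p5 0.697
scene 0.1 0.7 3045 min y 0.301 p5 0.315
scene 0.1 0.8 2517 min y 0.699 p5 0.717
scene 0.1 0.9 1094 min y 0.3 p5 0.313
scene 0.2 0.6 849 min y 0.693 p5 0.696
scene 0.2 0.7 234 min y 0.3 p5 0.302
scene 0.2 0.8 517 min y 0.3 p5 0.304
scene 0.2 0.9 1550 min y 0.3 p5 0.304
```

View pics/crop.png

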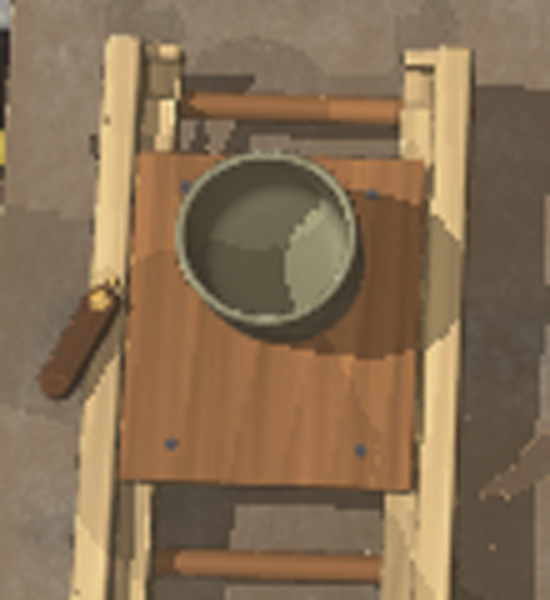

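The crop shows the board's near edge at crop (125–410, 485), the button from its pivot at (103,295) to its tip at (55,385), and the pot clear of the near half of the board.

Run:
```python
from h import *
th=-0.022;C=np.array([.5355,.2275]);R=np.array([[np.cos(th),-np.sin(th)],[np.sin(th),np.cos(th)]])
def f(c,h): 
    w=ray('top',(190+c[0]/5,140+c[1]/5),h);return np.round(w[:2],4),np.round(R.T@(w[:2]-C),4)
for n,c,h in[('outL far',(107,38),.064),('outL near',(75,595),.064),('outR far',(471,48),.064),('outR near',(451,595),.064),
 ('board nearL',(121,480),.07),('board nearR',(410,490),.07),('board farL',(138,153),.07),('board farR',(425,162),.07),('pivot',(103,295),.0785),('tip end',(52,392),.0785),('pot rim',(267,238),.14)]: print(n,*f(c,h))
```

```text
outL far [0.6747 0.3128] [0.1373 0.0884]
outL near [0.4039 0.3166] [-0.1335  0.0862]
outR far [0.672  0.1347] [ 0.1385 -0.0897]
outR near [0.4068 0.1393] [-0.1267 -0.091 ]
board nearL [0.458  0.2959] [-0.0789  0.0667]
board nearR [0.4555 0.1594] [-0.0785 -0.0699]
board farL [0.616  0.2942] [0.079  0.0684]
board farR [0.6135 0.1557] [ 0.0795 -0.0701]
pivot [0.545  0.3064] [0.0077 0.0791]
tip end [0.4984 0.3285] [-0.0394  0.1002]
pot rim [0.5616 0.2217] [ 0.0262 -0.0052]
```

```bash
python3 -m jog '[[[0.4,0,0,0,-1],[0.4,0,0,0,-1],[0.4,0,0,0,-1],[0.4,0,0,0,-0.5]]]'; python3 -m jog '[[[0.4,-0.55,-0.96,0,0],[0.4,-0.55,-0.96,0,0],[0.4,-0.55,-0.96,0,0],[0.4,-0.55,-0.96,0,0],[0.4,-0.55,-0.96,0,0],[0.4,-0.55,-0.96,0,0],[0.4,-0.55,-0.96,0,0],[0.4,-0.55,-0.96,0,0],[0.4,-0.55,-0.96,0,0],[0.4,-0.2,-0.6,0,0]]]'; python3 -c "
from bench import *;s=get_state();print(s['position'],s['tool_rot'])"
```

```text
time: 0.6
position: [0.208, 0.6155, 0.2219]
tool_rot: [-0.029, -3.141, 0.002]
ft_force: [-0.4, 0.7, 0.7]
grip_width: 0.631
time: 1.85
position: [0.4075, 0.2395, 0.2223]
tool_rot: [-0.037, -3.141, 0.001]
ft_force: [0.9, 0.1, 0.4]
grip_width: 0.399
[0.40751551 0.23952749 0.22228958] [-3.68523518e-02 -3.14130654e+00  8.86901141e-04]
```

```bash
python3 -m jog '[[[0.4,-0.45,-0.3,0,0],[0.4,0,0,0.9,0],[0.4,0,0,0.9,0],[0.4,0,0,0.9,0],[0.4,0,0,0.9,0],[0.4,0,0,0.6,0],[0.4,0,0,0.2,0],[0.4,0,0,0,0]]]'
python3 - <<'E'
from bench import *
import cv2
im,d=eyes.get_image('wrist');cv2.imwrite('pics/w1.png',im[...,::-1])
E
```

```text
time: 2.85
position: [0.4241, 0.2296, 0.0465]
tool_rot: [-0.032, -3.141, 0.001]
ft_force: [-0.4, -0.1, -0.8]
grip_width: 0.398
```

View pics/w1.png

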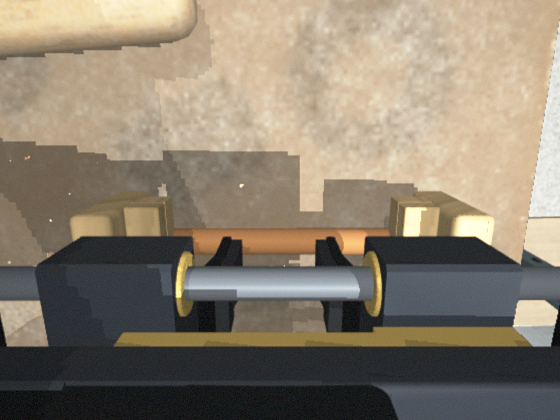

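The wrist view looks back towards the robot and shows the fingers centred between the ledges (sides at px 75–170 and 390–490). I start the slow push.

```bash
python3 -m jog '[[[0.4,-0.08,0,0,0],[0.4,-0.08,0,0,0],[0.4,-0.08,0,0,0],[0.4,-0.08,0,0,0],[0.4,-0.08,0,0,0],[0.4,-0.06,0,0,0],[0.4,-0.06,0,0,0],[0.4,-0.06,0,0,0],[0.4,-0.06,0,0,0],[0.4,-0.06,0,0,0]]]';  python3 -m jog '[[[0.4,-0.06,0,0,0],[0.4,-0.06,0,0,0],[0.4,-0.06,0,0,0],[0.4,-0.06,0,0,0],[0.4,-0.06,0,0,0],[0.4,-0.06,0,0,0],[0.4,-0.06,0,0,0],[0.4,-0.06,0,0,0],[0.4,-0.06,0,0,0],[0.4,-0.06,0,0,0]]]'
python3 - <<'E'
from bench import *
import cv2,numpy as np
im,d=eyes.get_image('top');p=eyes.camera_params('top');np.savez('top.npz',im=im,d=d,K=p['camera_matrix'],T=p['pose'])
cv2.imwrite('pics/t2.png',cv2.resize(im[140:290,190:340],(600,600),interpolation=cv2.INTER_CUBIC)[...,::-1])
E
```

```text
time: 4.15
position: [0.4504, 0.2293, 0.0463]
tool_rot: [-0.031, -3.138, 0.001]
ft_force: [-5.4, -0.4, 3.4]
grip_width: 0.398
time: 5.4
position: [0.4744, 0.229, 0.0463]
tool_rot: [-0.031, -3.138, 0.001]
ft_force: [-6.1, 0.0, 3.9]
grip_width: 0.402
```

View pics/t2.png

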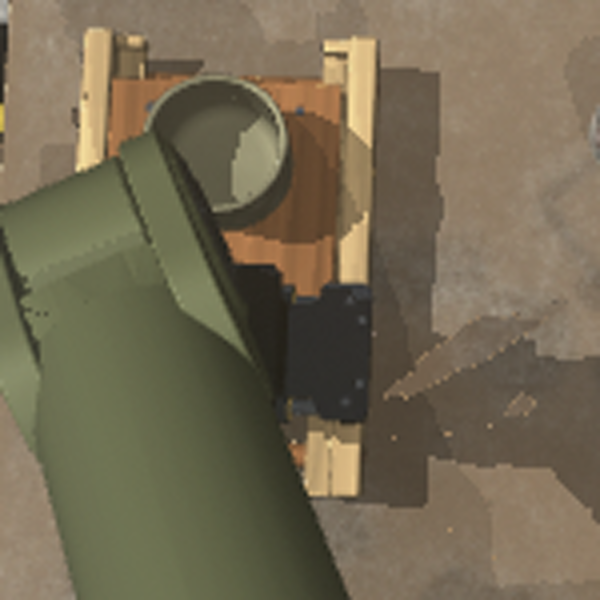

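The board is sliding at about 6 N, with the pot standing. The board's far edge is at about (225,80) in the crop. I continue.

```bash
cat > chk.py <<'E'
from bench import *
from h import *
im,d=eyes.get_image('top');p=eyes.camera_params('top');np.savez('top.npz',im=im,d=d,K=p['camera_matrix'],T=p['pose'])
im,P=cloud('top');hsv=cv2.cvtColor(im,cv2.COLOR_RGB2HSV)
m=(hsv[...,0]>=9)&(hsv[...,0]<=15)&(hsv[...,1]>115)&(P[...,2]>.052)&(P[...,2]<.076)&(P[...,1]>.17)&(P[...,1]<.285)&(P[...,0]>.4)&(P[...,0]<.72)
Q=P[m];print('n',m.sum(),'z by x:')
for a in np.arange(.44,.72,.02):
    k=(Q[:,0]>=a)&(Q[:,0]<a+.02)
    if k.sum()>8: print(round(a,2),k.sum(),np.median(Q[k,2]).round(4),end=' | ')
print('\nmin/max x',np.percentile(Q[:,0],[.3,99.7]).round(4))
E
python3 -m jog '[[[0.4,-0.05,0,0,0],[0.4,-0.05,0,0,0],[0.4,-0.05,0,0,0],[0.4,-0.05,0,0,0],[0.4,-0.05,0,0,0],[0.4,-0.05,0,0,0],[0.4,-0.05,0,0,0],[0.4,-0.05,0,0,0],[0.4,-0.05,0,0,0],[0.4,-0.05,0,0,0]]]';  python3 chk.py; python3 -m jog '[[[0.4,-0.05,0,0,0],[0.4,-0.05,0,0,0],[0.4,-0.04,0,0,0],[0.4,-0.04,0,0,0]]]'; python3 chk.py
```

```text
time: 6.7
position: [0.4964, 0.2283, 0.0466]
tool_rot: [0.032, 3.141, 0.0]
ft_force: [-3.4, 0.4, -1.8]
grip_width: 0.399
n 572 z by x:
0.54 75 0.0692 | 0.56 155 0.0695 | 0.58 72 0.0691 | 0.6 48 0.0695 | 0.62 54 0.0697 | 0.64 115 0.0694 | 0.66 49 0.0694 | 
min/max x [0.5385 0.6655]
time: 7.25
position: [0.5035, 0.2282, 0.0466]
tool_rot: [0.032, 3.141, 0.0]
ft_force: [-3.5, -0.1, -0.7]
grip_width: 0.402
n 550 z by x:
0.54 38 0.0694 | 0.56 134 0.0692 | 0.58 97 0.0693 | 0.6 53 0.0687 | 0.62 49 0.0689 | 0.64 75 0.0698 | 0.66 104 0.0689 | 
min/max x [0.5459 0.6729]
```

```bash
python3 -m jog '[[[0.4,-0.03,0,0,0],[0.4,-0.03,0,0,0],[0.4,0,0,0,0]]]'; python3 chk.py
```

```text
time: 7.68
position: [0.5058, 0.2282, 0.0468]
tool_rot: [-0.032, -3.141, -0.0]
ft_force: [-3.8, 0.3, 1.6]
grip_width: 0.398
n 524 z by x:
0.54 29 0.0614 | 0.56 108 0.0615 | 0.58 109 0.0613 | 0.6 56 0.0615 | 0.62 47 0.0617 | 0.64 60 0.0618 | 0.66 115 0.0616 | 
min/max x [0.5497 0.6752]
```

```bash
python3 -m jog '[[[0.4,-0.03,0,0,0],[0.4,-0.03,0,0,0],[0.4,0,0,0,0]]]'; python3 chk.py
```

```text
time: 8.1
position: [0.5084, 0.2282, 0.0467]
tool_rot: [0.032, 3.141, 0.0]
ft_force: [-4.8, -1.1, 2.9]
grip_width: 0.4
n 517 z by x:
0.54 21 0.0608 | 0.56 95 0.0613 | 0.58 117 0.0613 | 0.6 59 0.0615 | 0.62 48 0.0613 | 0.64 54 0.0616 | 0.66 123 0.0613 | 
min/max x [0.5521 0.6776]
```

The board has dropped flat, with its top at about z 61.5 mm everywhere. I back off, rise, shut the fingers and move left past the button.

```bash
python3 -m jog '[[[0.4,0.2,0,0,0],[0.4,0.4,0,0,0],[0.4,0,0,-0.7,0],[0,0,0,-0.9,0],[0,0,0,-0.9,0],[0,0,0.8,0,0],[0,0,0.8,0,0],[0,0,0.8,0,0],[0,-0.3,0.8,0,0],[0,-0.3,0.2,0,0]]]'; python3 -m jog '[[[0,0,0,0,0],[0,0,0,0,0]]]'; python3 chk.py
python3 - <<'E'
from h import *
im,P=cloud('top')
cv2.imwrite('pics/t3.png',cv2.resize(im[140:260,180:300],(600,600),interpolation=cv2.INTER_CUBIC)[...,::-1])
E
```

```text
time: 9.4
position: [0.51, 0.3664, 0.1464]
tool_rot: [0.026, 3.141, 0.001]
ft_force: [0.1, 0.4, -0.0]
grip_width: 0.005
time: 9.65
position: [0.5112, 0.3621, 0.1465]
tool_rot: [-0.035, -3.141, 0.002]
ft_force: [0.3, -0.7, -0.9]
grip_width: 0.003
n 1922 z by x:
0.5 48 0.0608 | 0.52 384 0.0616 | 0.54 385 0.0615 | 0.56 379 0.0614 | 0.58 289 0.0615 | 0.6 139 0.0615 | 0.62 85 0.0612 | 0.64 84 0.061 | 0.66 129 0.0613 | 
min/max x [0.5179 0.6774]
```

View pics/t3.png

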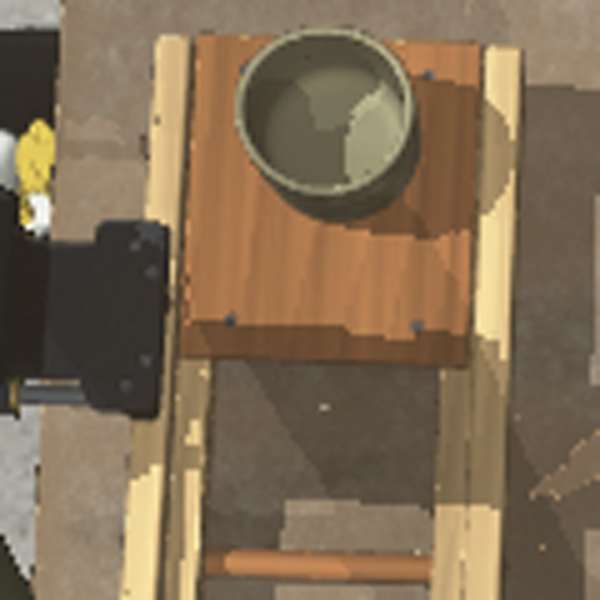

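The board is home (near end at x 0.518, far end 0.677), the pot stands at crop (325,110), and the gripper is left of the button. I lower beside the button.

```bash
python3 -m jog '[[[0,0,0,0.7,0],[0,0,0,0.7,0],[0,0,0,0.4,0],[0,0,0,0.09,0],[0,0,0,0,0]]]'
python3 - <<'E'
from bench import *
import cv2,numpy as np
im,d=eyes.get_image('scene');cv2.imwrite('pics/s4.png',cv2.resize(im[110:270,120:330],(788,600),interpolation=cv2.INTER_CUBIC)[...,::-1])
E
```

```text
time: 10.32
position: [0.5115, 0.3641, 0.0717]
tool_rot: [0.032, 3.141, 0.001]
ft_force: [-0.0, 0.0, -0.5]
grip_width: 0.003
```

View pics/s4.png

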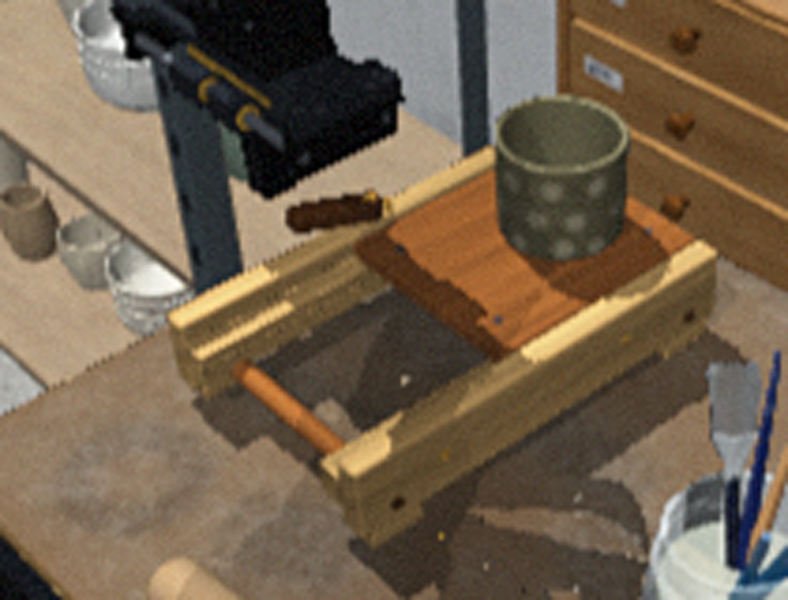

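The board is seated flat, and the button at crop (335,212) is untouched with the gripper behind it. I begin the swing.

```bash
python3 -m jog '[[[0,0.02,-0.14,0,0],[0,0.02,-0.14,0,0],[0,0.02,-0.14,0,0],[0,0.02,-0.14,0,0],[0,0.02,-0.14,0,0],[0,0.02,-0.14,0,0],[0,0,0,0,0]]]'; python3 -m jog '[[[0,0.07,-0.13,0,0],[0,0.07,-0.13,0,0],[0,0.07,-0.13,0,0],[0,0,0,0,0]]]'
```

```text
time: 11.25
position: [0.5058, 0.3295, 0.071]
tool_rot: [0.033, 3.141, -0.001]
ft_force: [1.9, 0.3, -0.3]
grip_width: 0.006
time: 11.75
position: [0.4965, 0.3143, 0.071]
tool_rot: [-0.033, -3.141, 0.001]
ft_force: [-0.5, 0.9, 0.6]
grip_width: 0.005
```

```bash
python3 -m jog '[[[0,-0.03,-0.13,0,0],[0,-0.03,-0.13,0,0],[0,-0.03,-0.13,0,0],[0,-0.09,-0.11,0,0],[0,-0.09,-0.11,0,0],[0,-0.09,-0.11,0,0],[0,0,0,0,0]]]'; python3 -m jog '[[[0,-0.1,-0.06,0,0],[0,-0.1,-0.06,0,0],[0,-0.1,-0.06,0,0],[0,0,0,0,0]]]'
python3 - <<'E'
from bench import *
import cv2,numpy as np
im,d=eyes.get_image('scene');cv2.imwrite('pics/s5.png',cv2.resize(im[110:270,120:330],(788,600),interpolation=cv2.INTER_CUBIC)[...,::-1])
E
```

```text
time: 12.62
position: [0.5113, 0.2851, 0.071]
tool_rot: [0.034, 3.141, -0.001]
ft_force: [-0.1, -0.2, 0.3]
grip_width: 0.008
time: 13.12
position: [0.5231, 0.278, 0.071]
tool_rot: [0.033, 3.141, -0.001]
ft_force: [0.1, -0.4, 0.7]
grip_width: 0.002
```

View pics/s5.png

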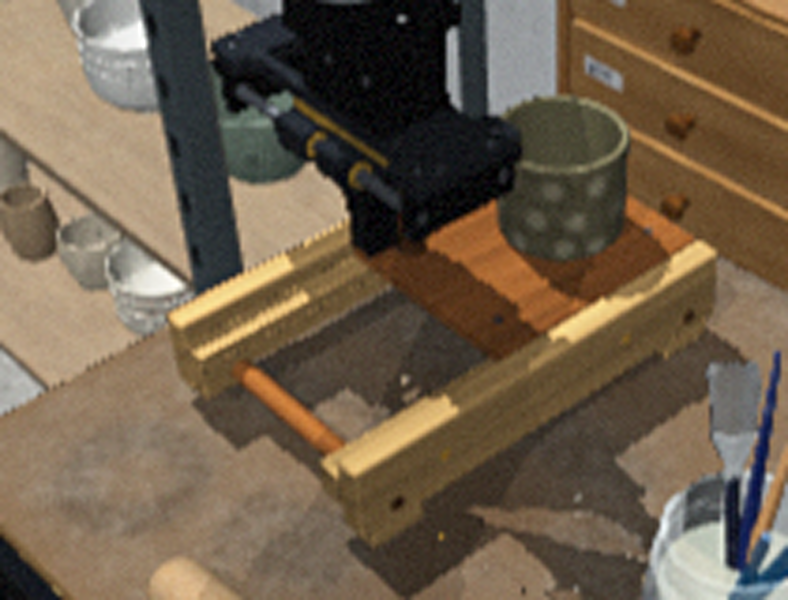

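The button's tip now shows ahead of the finger at crop (415,240) and the pot is untouched. I press on gently to the stop.

```bash
for i in 1; do python3 -m jog '[[[0,-0.05,0,0,0],[0,-0.05,0,0,0],[0,0,0,0,0]]]'; done; python3 -m jog '[[[0,-0.05,0,0,0],[0,0,0,0,0]]]'
```

```text
time: 13.55
position: [0.5251, 0.2783, 0.0707]
tool_rot: [-0.031, -3.139, 0.001]
ft_force: [-5.3, -1.4, 4.1]
grip_width: 0.004
time: 13.8
position: [0.5254, 0.2783, 0.0706]
tool_rot: [-0.031, -3.135, 0.003]
ft_force: [-8.9, -2.3, 6.5]
grip_width: 0.005
```

It is on the stop: the force rises with no further motion. I back off and rise clear towards the left rear.

```bash
python3 -m jog '[[[0,0.2,0,0,0],[0,0.4,0,0,0],[0,0.4,0,0,0],[0,0,0,-0.8,0],[0,0,0,-0.9,0],[0,0,0,-0.9,0],[0,0.2,0.9,-0.5,0],[0,0.2,0.9,0,0],[0,0.2,0.9,0,0],[0,0.2,0.9,0,0]]]'; python3 -m jog '[[[0,0.2,0.9,0,0],[0,0.2,0.9,0,0],[0,0,0,0,0],[0,0,0,0,0],[0,0,0,0,0]]]'; python3 chk.py
python3 - <<'E'
from h import *
im,P=cloud('top')
a=cv2.resize(im[140:260,190:310],(600,600),interpolation=cv2.INTER_CUBIC)
cv2.imwrite('pics/t6.png',a[...,::-1])
# bystanders vs start
o=cv2.imread('pics/top0.png')[...,::-1].astype(int);d=np.abs(o-im).max(-1)
for n,(u,v) in dict(jar=(350,170),cog=(373,177),plunger=(395,250)).items(): print(n,np.mean(d[v-12:v+12,u-12:u+12]).round(1))
E
```

```text
time: 15.05
position: [0.4584, 0.4251, 0.1952]
tool_rot: [0.031, 3.141, 0.001]
ft_force: [-0.8, 0.5, 0.2]
grip_width: 0.009
time: 15.68
position: [0.4457, 0.4947, 0.1952]
tool_rot: [0.035, 3.141, -0.001]
ft_force: [0.6, 0.2, -0.0]
grip_width: 0.007
n 1869 z by x:
0.5 45 0.0608 | 0.52 382 0.0614 | 0.54 335 0.0616 | 0.56 380 0.0614 | 0.58 290 0.0615 | 0.6 136 0.0612 | 0.62 85 0.0612 | 0.64 87 0.0611 | 0.66 129 0.0613 | 
min/max x [0.518  0.6777]
jar 7.9
cog 7.5
plunger 7.7
```

View pics/t6.png

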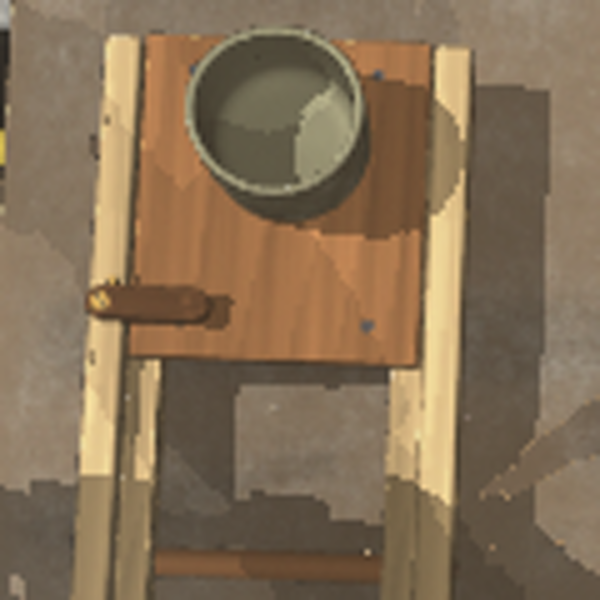

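The button lies square across the board, from crop (98,300) to (205,305). The board is flat and home, the pot is standing, and the arm is clear.

```bash
python3 -c "
from bench import job;print(job.close_job())"
```

```text
the job is handed in; nothing more can be done
None
```

I pushed the board home and swung the turn button across it to its stop. I handed the job in at about 15.7 s, well inside the 51 s limit.

- **Board:** it slid about 60 mm along the ledges, at up to about 6 N, until its cleats dropped into the notches. My last depth check put its top at 61–62 mm along its whole length, with its ends at x 0.518 and 0.678 m. That is where I had worked out home to be.
- **Turn button:** I swung it with the shut fingers until the force rose to about 9 N with no further movement. In the last top view it lies square across the board's edge.
- **Pot and bystanders:** the pot is standing where it was on the board. The slip jar, the red cutter and the plunger look the same as in the first picture; I compared them by image difference only and did not measure their positions.
- **Arm:** it finished clear of everything, at (0.446, 0.495, 0.195) with close to zero force on it.

None of my checks failed or disagreed.

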